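# Unlock the portion dispenser and hold its lever at four clicks

## Task

The portion dispenser on the drinks counter is locked by a long steel pin standing in the holder beside its lever: pull the pin out and stand it in the empty steel tumbler. Then take the lever by its upright black grip and advance it exactly four clicks from rest, no further, and finish while still holding it there, because it springs back if let go. Leave everything else on the counter where it is.

Things in the scene. Friction and masses are not known exactly. Their poses are not given: they have to be found in the camera images.
- dispenser: white base plate 200 x 215 x 20 mm, fixed, with an aluminium canister (104 mm across, top 144 mm above the table, its axis 115 mm along +y) and an open ratchet. Origin: on the lever's vertical axis, at table height; z up. Seen from above the lever points 215 deg (counter-clockwise from this frame's +x) at rest.
- holder (a point): centre of the mouth of the lock pin's holder: a 30 mm square steel block, 56 mm high, fixed beside the lever, 85 mm from the lever's axis, with an upright hole 10.2 mm wide and 48 mm deep
- portion_lever (a joint): lever angle in rad: 0 at rest, grows counter-clockwise from above, end stop 1.51. Turns about the dispenser's z axis. One click every 0.244 rad (14 deg), so notch n lies at 0.244 n: resistance is highest leaving a notch, falls away halfway, and the lever snaps into the next. A spring returns it to 0 when let go: 3 to 4 N at the grip, clicks add or take off about 2 N. The lock pin blocks it beyond about 0.05.
- lever_grip: upright round black grip at the lever's end, 24 mm across and 62 mm high, from 70 to 132 mm above the table. Origin: on its axis at its lower end, 70 mm above the table; z up. It turns freely on its own axis, so it need not be turned with the lever.
- grip_mid (a point): on the axis of the lever's grip, 104 mm above the table, 150 mm from the lever's axis. The lever itself is a steel bar 16 mm wide, 63 to 77 mm above the table
- lock_pin: loose steel pin, 157 mm long, 0.09 kg: a shank 9 mm across with a dark round head 18 mm across over its upper 37 mm. At first it stands upright in the holder beside the lever, head up, its top 165 mm above the table, with about 0.6 mm of play all round. Origin: centre of its lower end, z along it to the head.
- pin_tip (a point): centre of the lock pin's lower end
- pin_head (a point): on the lock pin's axis in its head, 140 mm from the lower end: where to grip it
- tumbler: the empty stainless-steel tumbler, loose, 0.35 kg: 74 mm across at the rim, 105 mm high, wall 3 mm, base about 5 mm thick, straight upright. Origin: centre of its underside. It stands to the left or the right of the dispenser; the clear cup of about the same size with blue straws stands on the other side.
- straw_cup: bystander: clear cup 74 mm across, 105 mm high, with blue straws to 190 mm. Origin: centre of its underside.
- soda_a: bystander: big soda bottle, 104 mm across, 300 mm high, back left. Origin: centre of its underside.
- soda_b: bystander: big soda bottle, 104 mm across, 300 mm high, back left, beside the other. Origin: centre of its underside.
- cup_stack: bystander: stack of clear cups, 72 mm across, 137 mm high. Origin: centre of its underside.
- napkins: bystander: stack of blue napkins, 100 mm square, 24 mm high. Origin: centre of its underside.
- plates: bystander: paper plate, 200 mm across, 22 mm high. Origin: centre of its underside.
- jar: bystander: glass jar with steel lid, 68 mm across, 85 mm high. Origin: centre of its underside.
- spoon: bystander: long spoon with a wooden handle, lying on the counter. Origin: on its underside.

How it is judged:
On the way, in this order (a step that is already met when the one before it is completed fails the run):
1. the lock pin is out of its holder (z of pin_tip in the frame of dispenser above 0.06 m), for 0.1 s.
2. the lock pin stands in the steel tumbler, let go (horizontal distance between pin_tip and tumbler below 0.035 m and z of pin_tip in the frame of tumbler between -0.005 and 0.03 m and angle between lock_pin's own z axis and vertical below 0.8 rad and angle between tumbler's own z axis and vertical below 0.15 rad and contact force between the fingers and lock_pin below 0.1 N and linear speed of lock_pin below 0.05 m/s), for 0.2 s.
3. the lever is held by its grip at the fourth click (value of joint portion_lever between 0.88 and 1.07 rad and velocity of joint portion_lever between -0.15 and 0.15 rad/s and contact force between the fingers and lever_grip above 0.5 N), for 0.5 s.
At the end, for the whole second after the job is handed in: The fingers press on the lever's grip with over 0.5 N and keep the lever, at rest, in its fourth notch (0.88 to 1.07 rad), while the lock pin stands let go in the upright tumbler, its lower end within 30 mm of the tumbler's bottom (all of step 2 and all of step 3); the arm keeps its last pose, push and grip.
It fails at once if the lever was taken past the fourth click (value of joint portion_lever above 1.1 rad).
It fails at once if something else on the counter was moved by more than 30 mm or tipped over (distance of any of straw_cup, soda_a, soda_b, cup_stack, napkins, plates, jar, spoon from where it was at the start of the episode above 0.03 m or angle between any of straw_cup, soda_a, soda_b, cup_stack, jar's own z axis and vertical above 0.3 rad).
It also fails if it takes over 67 s, if anything falls off the work surface, if the arm or the gripper's body presses on something with over 40 N, if the wrist force passes 120 N, or if a joint passes its speed limit or range.

## Robot

A 6-joint arm with a two-finger parallel gripper is mounted at the origin on the work surface. World frame = base frame: x ahead of the robot, y to its left, z up, the work surface at z = 0. Lengths are in m, angles in rad, forces in N, time in s.
With the tool pointing down it reaches from about 0.35 to 0.775 m from the base axis. Payload 7.3 kg.
Tool frame: the origin (TCP) lies between the finger pads; the fingertips stand 8 mm ahead of it and the grasp point (between the pads) lies 11 mm behind it (robot.nose_length is the distance from the TCP to the fingertips, in m); z points along the fingers, y is the line along which they close (so a half turn about z gives the same grasp; the last joint's range is limited). The gripper opens to 92 mm and grips with 3 to 60 N. Pads are 19 mm wide; open, the fingers measure 130 mm over their backs; the gripper's body (75 mm by 190 mm) begins 47 mm behind the grasp point.
Start: joints at [-1.478, 0.342, 1.524, -0, 1.275, -0.146], TCP at [0.124, -0.51, 0.235] pointing down, gripper open.
Joint ranges: [-2.53, 2.53], [-0.77, 2.02], [0.04, 2.7], [-1, 4.14], [0.28, 2.66], [-3.11, 3.11]. Speed limits (rad/s): [2.57, 2.57, 3.14, 3.14, 3.14, 3.14].

## Interface

Orientations are given as [roll, pitch, yaw] about the fixed x, y, z axes, in that order (R = Rz(yaw) Ry(pitch) Rx(roll)).
In Python, from cell import robot gives the robot as it stands. The module is installed in compiled form; this text tells all that it offers.
- The arm moves only by the shell command python3 -m jog 'ROWS' [FORCE]. ROWS is JSON, a list that holds one entry, the list of rows, each a list of 5 numbers: the gripper's target within -1 to 1 (fully open at 1, half-way at 0, shut at -1), then the shift along the tool's x, y, z in m, then the turn about the tool's z in rad. A call has 1 to 5 rows; each row is the pose to reach, as a shift and turn from the pose commanded when the call began, along the tool's axes at that moment; what a row does not reach only later rows make up. A row lasts 1/12 s, in which the tool goes at most 41.7 mm and 7.16 degrees, less where a joint would pass 70% of its speed; a pose out of reach is approached as far as the arm can. A call with a gripper value outside its range is refused whole. The fingers move at their own pace and stop on an object; FORCE is the grip in N (left out, the last holds). Time passes only in rows, so rows that repeat a pose let the fingers close. It gives the time, the measured TCP pose, the force, the opening and the grip force at its end, in the units of the state.
- robot.observe(): the state, without advancing time (a new reading comes with each control period).
- robot.read_camera(name): name is "scene" or "top" or "wrist"; returns the picture (480x640x3 uint8, red, green, blue); there is no depth.
- robot.camera_model(name): a dict with "camera_matrix" (3x3 intrinsics, pixels), "position" and "attitude" of the camera in the world; the wrist camera has in their place "mount" (4x4, takes a point from camera to tool coordinates, whose origin is the TCP and whose axes are the flange's). Camera axes: x right, y down, z forward; pixel columns grow to the right and rows downward; lengths in m; the calibration is good to about 2 mm. The wrist camera is an equidistant fisheye: a pixel r from the principal point sees the ray r / f radians off the axis. A picture is of the moment at which its call begins: read the wrist's pose just before it. camera_model takes no time and is no camera call.
- robot.hand_in(): hands the job in; it is judged then, once.
The state is a dict: "time": time; "qpos": joint angles; "qvel": joint speeds; "joint_efforts": joint torques, N m; "tool_pos": TCP position; "tool_rot": TCP orientation; "contact_force": force on the tool from outside, world axes, zero at the start; "torque": the same for the moment, N m; "opening": finger opening in m; "grip_force": force on a finger pad.
Only numpy, scipy, OpenCV 4.12 (cv2) and the standard library are available. Lean on these libraries where they do the work, as an engineer would, in place of code of your own. Each camera call takes 0.05 s, during which the arm holds its last target. There are 200 camera calls.

## Working session

There is one attempt and no reset: what is moved stays moved. The work goes in short steps, Python scripts to look and compute and a shell command to move; the robot and the scene stay as the last step left them, time stands still between calls to the robot, and variables do not carry over. Pictures are saved under pics/ and viewed, at most 11 in all, crops included, and the job is handed in when it is done.

```bash
mkdir -p pics; python3 - <<'E'
from cell import robot
import cv2,numpy as np
s=robot.observe();print(s)
np.set_printoptions(precision=4,suppress=True)
for n in("scene","top","wrist"):
    print(n,robot.camera_model(n))
for n in("scene","top"):
    cv2.imwrite(f"pics/{n}0.png",robot.read_camera(n)[:,:,::-1])
E
```

```text
{'time': 0.0, 'qpos': array([-1.47802722e+00,  3.42718467e-01,  1.52498171e+00, -2.75744221e-06,
        1.27538433e+00, -1.46018298e-01]), 'qvel': array([-9.60093727e-05, -1.02524033e-05, -7.53726444e-04,  1.60907391e-03,
        7.41515930e-04,  1.91979956e-03]), 'joint_efforts': array([ 3.33389020e-03, -4.31236267e+01, -2.44220316e+01,  7.21962657e-02,
        5.60846622e-02, -1.17844197e-04]), 'tool_pos': array([ 0.12415181, -0.50972335,  0.23405948]), 'tool_rot': array([-3.14011629e+00, -2.14455509e-04,  2.38788053e-01]), 'contact_force': array([-0.02186687, -0.05409736, -0.52857244]), 'torque': array([ 0.03937823,  0.0095158 , -0.04089651]), 'grip_force': 0.0, 'opening': 0.09202487250140941}
scene {'camera_matrix': array([[487.2727,   0.    , 312.8267],
       [  0.    , 487.2727, 234.3299],
       [  0.    ,   0.    ,   1.    ]]), 'position': array([ 1.1756, -0.5847,  0.8216]), 'attitude': array([-2.2892,  0.0167,  0.8217])}
top {'camera_matrix': array([[590.7536,   0.    , 307.6825],
       [  0.    , 590.7536, 240.8613],
       [  0.    ,   0.    ,   1.    ]]), 'position': array([ 0.4188, -0.0133,  1.7541]), 'attitude': array([-3.06  ,  0.0034, -1.5402])}
wrist {'camera_matrix': array([[371.6483,   0.    , 318.1646],
       [  0.    , 371.6483, 238.4422],
       [  0.    ,   0.    ,   1.    ]]), 'mount': array([[-0.0007, -0.9653, -0.2611,  0.0705],
       [ 1.    , -0.0004, -0.0012,  0.001 ],
       [ 0.0011, -0.2611,  0.9653, -0.1494],
       [ 0.    ,  0.    ,  0.    ,  1.    ]])}
```

View pics/scene0.png

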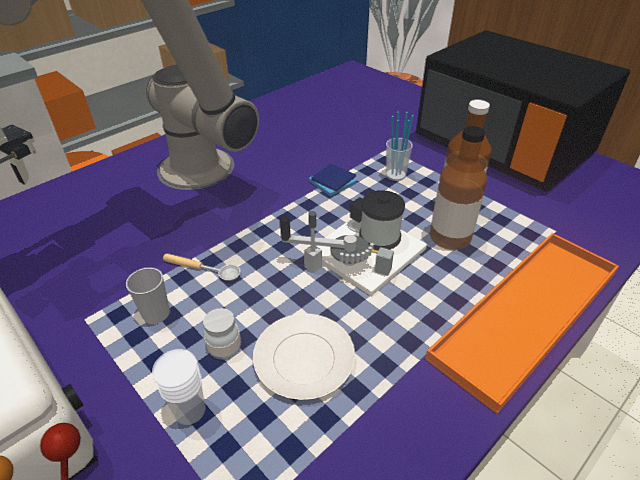

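View pics/top0.png

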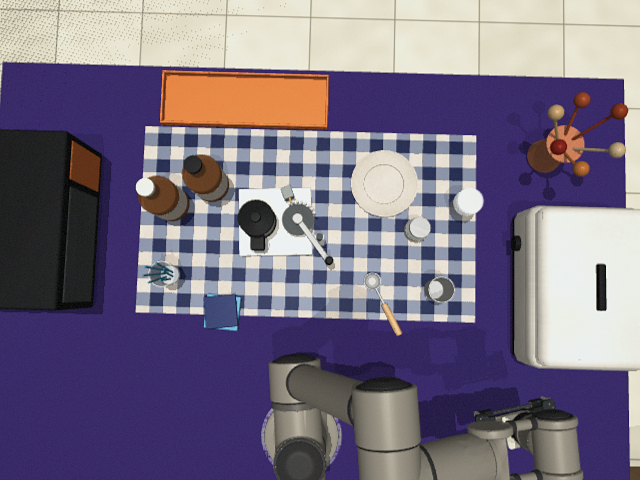

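The scene view shows the pin head at about (312,217), the lever grip at (285,228) and the tumbler at (147,290). In the top view the grip is at (329,261), the hub at (297,219) and the tumbler at (440,289). Next I'll zoom in and convert these to positions.

```bash
cat > h.py <<'E'
from cell import robot
import numpy as np, cv2
from scipy.spatial.transform import Rotation as R
np.set_printoptions(precision=4,suppress=True)
def cam(n):
    m=robot.camera_model(n)
    return m["camera_matrix"],R.from_euler("xyz",m["attitude"]).as_matrix(),np.array(m["position"])
def ray(n,u,v):
    K,A,p=cam(n); return p,A@np.linalg.inv(K)@[u,v,1]
def onz(n,u,v,z):
    p,d=ray(n,u,v); return p+d*(z-p[2])/d[2]
def proj(n,P):
    K,A,p=cam(n); c=K@(A.T@(np.asarray(P)-p)); return c[:2]/c[2]
def wpose(s):
    T=np.eye(4);T[:3,:3]=R.from_euler("xyz",s["tool_rot"]).as_matrix();T[:3,3]=s["tool_pos"]
    m=robot.camera_model("wrist");return m["camera_matrix"],T@m["mount"]
def wray(s,u,v):
    K,T=wpose(s);x=np.array([u-K[0,2],v-K[1,2]]);r=np.hypot(*x);t=r/K[0,0]
    d=np.append(x/max(r,1e-9)*np.sin(t),np.cos(t));return T[:3,3],T[:3,:3]@d
def wonz(s,u,v,z):
    p,d=wray(s,u,v);return p+d*(z-p[2])/d[2]
def wproj(s,P):
    K,T=wpose(s);c=T[:3,:3].T@(np.asarray(P)-T[:3,3]);r=np.hypot(c[0],c[1]);t=np.arctan2(r,c[2])
    return K[:2,2]+c[:2]/r*t*K[0,0]
def tooldelta(s,P):
    "world target -> shift in tool axes"
    return R.from_euler("xyz",s["tool_rot"]).as_matrix().T@(np.asarray(P)-s["tool_pos"])
E
python3 - <<'E'
from h import *
print("grip top",onz("top",329,261,.132),onz("scene",286,218,.132))
print("hub",onz("top",297,219,.08))
print("pinhead scene",onz("scene",312.5,213,.165))
print("tumbler",onz("top",440,289,.105),onz("scene",147,281,.105))
a=cv2.imread("pics/top0.png")[170:310,230:350];b=cv2.imread("pics/scene0.png")[180:290,260:430]
a=cv2.resize(a,None,fx=4,fy=4,interpolation=2)[:, :];b=cv2.resize(b,(480,310),interpolation=2)
cv2.imwrite("pics/z0.png",a)
E
```

```text
grip top [ 0.4975 -0.064   0.132 ] [ 0.5075 -0.0613  0.132 ]
hub [0.6171 0.0289 0.08  ]
pinhead scene [ 0.5664 -0.0342  0.165 ]
tumbler [ 0.4304 -0.3754  0.105 ] [ 0.4385 -0.3754  0.105 ]
```

View pics/z0.png

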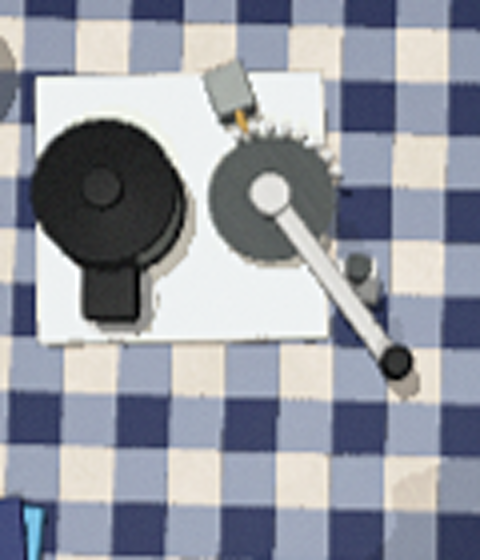

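```bash
python3 - <<'E'
from h import *
s=robot.observe()
p=onz("top",319.5,236,.165);print("pin top-cam",p)
g=onz("top",329,260.5,.132);h=onz("top",297.3,217.7,.09);print(g,h,np.hypot(*(g-h)[:2]),np.degrees(np.arctan2(*(g-h)[1::-1])))
print("delta",tooldelta(s,[p[0],p[1],.27]))
E
```

```text
pin top-cam [ 0.5627 -0.0354  0.165 ]
[ 0.4989 -0.0639  0.132 ] [0.6196 0.0279 0.09  ] 0.15171391583537364 -142.72420706014557
delta [ 0.5382 -0.3572 -0.0353]
```

```bash
python3 -m jog '[[[0.1,0.033,-0.022,-0.01,0],[0.1,0.066,-0.044,-0.02,0],[0.1,0.099,-0.066,-0.035,0],[0.1,0.132,-0.088,-0.035,0],[0.1,0.165,-0.110,-0.035,0]]]' 30
python3 -m jog '[[[0.1,0.033,-0.022,0,0],[0.1,0.066,-0.044,0,0],[0.1,0.099,-0.066,0,0],[0.1,0.132,-0.088,0,0],[0.1,0.165,-0.110,0,0]]]'
python3 -m jog '[[[0.1,0.033,-0.022,0,0],[0.1,0.066,-0.044,0,0],[0.1,0.099,-0.066,0,0],[0.1,0.125,-0.084,0,0],[0.1,0.125,-0.084,0,0]]]'
python3 - <<'E'
from h import *
s=robot.observe();im=robot.read_camera("wrist");cv2.imwrite("pics/w1.png",im[:,:,::-1])
print(s["time"],s["tool_pos"],s["tool_rot"],s["opening"],wproj(s,[.5627,-.0354,.165]),wproj(s,[.499,-.064,.132]),wproj(s,[.43,-.3754,.105]))
E
```

```text
time: 0.52
tool_pos: [0.2594, -0.3629, 0.2703]
tool_rot: [3.14, -0.0, 0.238]
contact_force: [0.7, -0.8, -0.3]
opening: 0.0632
grip_force: 0.0
time: 0.93
tool_pos: [0.3936, -0.2165, 0.2696]
tool_rot: [-3.142, 0.0, 0.239]
contact_force: [0.4, -0.4, 0.4]
opening: 0.0507
grip_force: 0.0
time: 1.35
tool_pos: [0.497, -0.1029, 0.2691]
tool_rot: [-3.14, -0.001, 0.244]
contact_force: [-0.9, 0.2, -0.5]
opening: 0.0503
grip_force: 0.0
1.35 [ 0.497  -0.1029  0.2691] [-3.1398 -0.001   0.2436] 0.050347508231000135 [244.5912 127.9903] [270.6279 216.3081] [539.9898 339.1771]
```

View pics/w1.png

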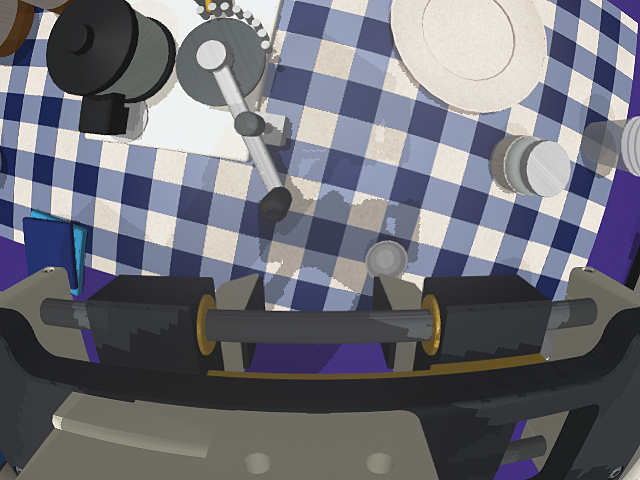

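The wrist view shows the pin head near (248,123) and the grip running from (285,193) to its top at about (270,208). I'll zoom in on both for the centres.

```bash
python3 - <<'E'
from h import *
s=robot.observe();im=cv2.imread("pics/w1.png")
cv2.imwrite("pics/w1z.png",cv2.resize(im[100:230,220:310],None,fx=4.5,fy=4.5,interpolation=2))
print("nadir",wproj(s,[*wpose(s)[1][:2,3]+1e-6,0]),wpose(s)[1][:3,3])
for u,v in((248,123),(244,121),(245,125)):print(u,v,wonz(s,u,v,.165))
for u,v in((270,208),(272,210)):print(u,v,wonz(s,u,v,.132))
E
```

```text
nadir [318.891  139.9947] [ 0.5643 -0.0888  0.4184]
248 123 [ 0.5649 -0.0391  0.165 ]
244 121 [ 0.5657 -0.036   0.165 ]
245 125 [ 0.5631 -0.0373  0.165 ]
270 208 [ 0.5037 -0.0642  0.132 ]
272 210 [ 0.5025 -0.0661  0.132 ]
```

View pics/w1z.png

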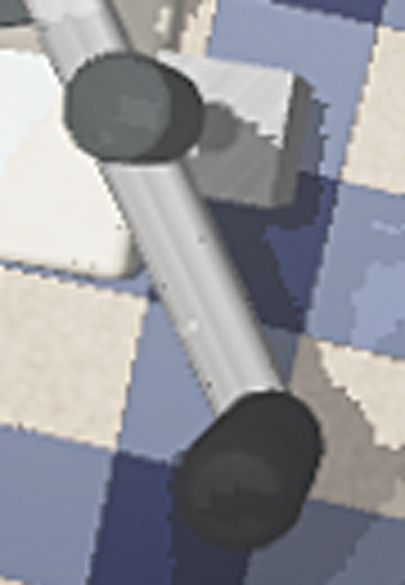

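Pin head top is at zoom (117,108), pixel (246,124), which puts the pin at about (0.5645,-0.0365). The grip top is at pixel (272,209), about (0.503,-0.065). I'll move above the pin and descend.

```bash
python3 -m jog '[[[0.1,0.032,-0.019,0,0],[0.1,0.064,-0.038,0,0],[0.1,0.0813,-0.0485,0,0],[0.1,0.0813,-0.0485,0.035,0],[0.1,0.0813,-0.0485,0.07,0]]]'
python3 - <<'E'
from h import *
s=robot.observe();print(s["tool_pos"],tooldelta(s,[.5645,-.0365,.137]))
E
python3 -m jog '[[[0.1,0,0,0.03,0],[0.1,0,0,0.055,0],[0.1,0,0,0.062,0],[0.1,0,0,0.062,0],[0.1,0,0,0.062,0]]]'
python3 - <<'E'
from h import *
s=robot.observe();im=robot.read_camera("wrist");cv2.imwrite("pics/w2.png",im[200:400,150:490,::-1].repeat(2,0).repeat(2,1))
print(s["tool_pos"],tooldelta(s,[.5645,-.0365,.137]),s["contact_force"])
E
```

```text
time: 1.82
tool_pos: [0.5632, -0.041, 0.2002]
tool_rot: [3.139, -0.004, 0.24]
contact_force: [-0.6, 0.8, -1.0]
opening: 0.0501
grip_force: 0.0
[ 0.5632 -0.041   0.2002] [ 0.002  -0.0042  0.0632]
time: 2.23
tool_pos: [0.5622, -0.0416, 0.1386]
tool_rot: [3.141, -0.001, 0.238]
contact_force: [0.6, 0.8, 0.4]
opening: 0.0504
grip_force: 0.0
[ 0.5622 -0.0416  0.1386] [ 0.0034 -0.0044  0.0016] [0.6303 0.7823 0.4451]
```

View pics/w2.png

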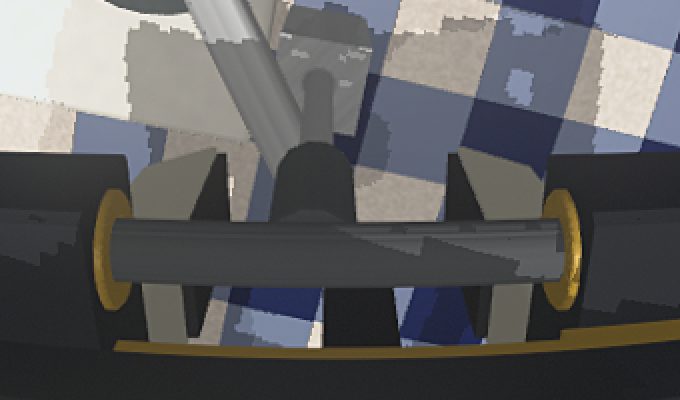

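The head sits between the pads at crop x≈313, against a pad centre of 338, so it is about 5 mm off along tool -y. That matches the computed correction. I'll correct and grip lightly.

```bash
python3 -m jog '[[[0.1,0.003,-0.0047,0.0015,0],[-0.3,0.003,-0.0047,0.0015,0],[-0.7,0.003,-0.0047,0.0015,0],[-0.8,0.003,-0.0047,0.0015,0],[-0.8,0.003,-0.0047,0.0015,0]]]' 15
python3 -m jog '[[[-0.8,0,0,0,0],[-0.8,0,0,0,0],[-0.8,0,0,0,0]]]' 30
```

```text
time: 2.7
tool_pos: [0.5638, -0.0355, 0.1366]
tool_rot: [3.141, -0.001, 0.239]
contact_force: [0.9, 1.0, -0.1]
opening: 0.0287
grip_force: 0.0
time: 2.95
tool_pos: [0.5637, -0.0354, 0.1363]
tool_rot: [-3.142, -0.0, 0.239]
contact_force: [0.2, 0.1, 0.8]
opening: 0.0172
grip_force: 30.0
```

```bash
python3 -m jog '[[[-0.8,0,0,-0.01,0],[-0.8,0,0,-0.025,0],[-0.8,0,0,-0.04,0],[-0.8,0,0,-0.055,0],[-0.8,0,0,-0.07,0]]]'
python3 -m jog '[[[-0.8,0,0,-0.025,0],[-0.8,0,0,-0.05,0],[-0.8,0,0,-0.075,0],[-0.8,0,0,-0.075,0],[-0.8,0,0,-0.075,0]]]'
python3 - <<'E'
from h import *
s=robot.observe();print(s["opening"],tooldelta(s,[.434,-.3755,s["tool_pos"][2]]))
im=robot.read_camera("scene");cv2.imwrite("pics/s2.png",im[:,:,::-1])
# tumbler rim, wrist view later
E
```

```text
time: 3.37
tool_pos: [0.5636, -0.0355, 0.2074]
tool_rot: [3.141, 0.0, 0.239]
contact_force: [0.4, -0.1, -0.7]
opening: 0.017
grip_force: 30.0
time: 3.78
tool_pos: [0.5641, -0.0356, 0.2829]
tool_rot: [3.14, -0.003, 0.239]
contact_force: [0.5, -0.3, -0.2]
opening: 0.0172
grip_force: 30.0
0.017187591733999658 [-0.2069  0.2995 -0.0001]
```

View pics/s2.png

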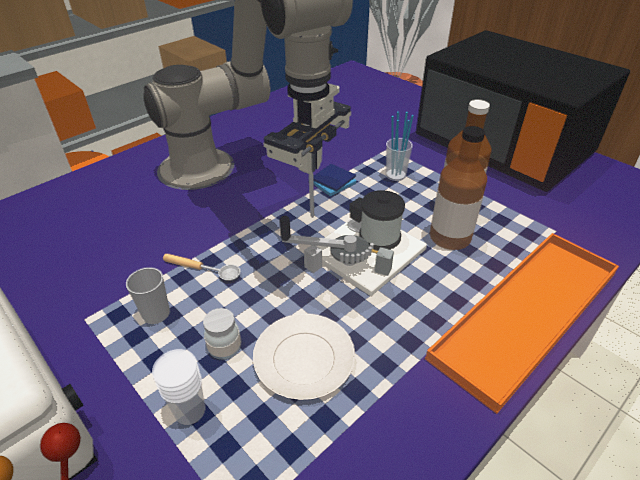

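The pin is out and hangs upright. Next is the tumbler.

```bash
python3 -m jog '[[[-0.8,-0.012,0.018,0,0],[-0.8,-0.03,0.044,0,0],[-0.8,-0.05,0.072,0,0],[-0.8,-0.07,0.1,0,0],[-0.8,-0.09,0.13,0,0]]]'
python3 -m jog '[[[-0.8,-0.02,0.03,0,0],[-0.8,-0.04,0.06,0,0],[-0.8,-0.06,0.09,0,0],[-0.8,-0.08,0.117,0,0],[-0.8,-0.098,0.142,0,0]]]'
python3 -m jog '[[[-0.8,-0.015,0.02,0,0],[-0.8,-0.019,0.027,0,0],[-0.8,-0.019,0.0275,0,0],[-0.8,-0.019,0.0275,0,0]]]'
python3 - <<'E'
from h import *
s=robot.observe();print(s["tool_pos"],tooldelta(s,[.434,-.3755,.14]))
a=robot.read_camera("scene")[190:350,60:240,::-1];b=robot.read_camera("wrist")[:,:,::-1]
a=cv2.resize(a,(405,360),interpolation=2);b=cv2.resize(b[120:360,200:440],(360,360))
cv2.imwrite("pics/p3.png",np.hstack([a,b]))
E
```

```text
time: 4.25
tool_pos: [0.5055, -0.1836, 0.2796]
tool_rot: [-3.139, 0.003, 0.24]
contact_force: [0.9, -0.5, -1.0]
opening: 0.0169
grip_force: 30.0
time: 4.67
tool_pos: [0.4437, -0.3456, 0.2795]
tool_rot: [-3.139, 0.002, 0.238]
contact_force: [1.2, 0.9, -0.3]
opening: 0.0174
grip_force: 30.0
time: 5.0
tool_pos: [0.4333, -0.3748, 0.2801]
tool_rot: [-3.139, 0.001, 0.238]
contact_force: [0.8, 0.4, -1.2]
opening: 0.0172
grip_force: 30.0
[ 0.4333 -0.3748  0.2801] [0.0006 0.0012 0.1401]
```

View pics/p3.png

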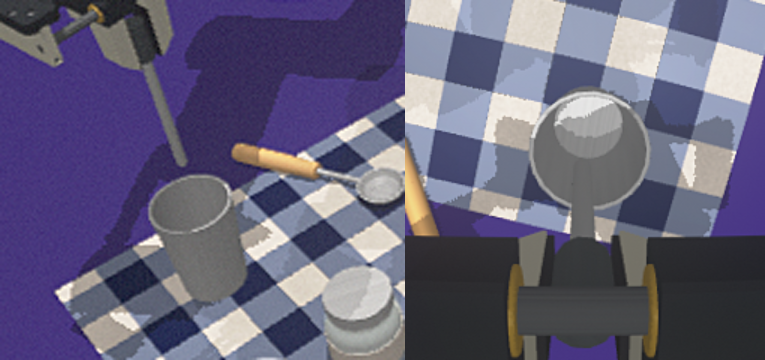

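Left crop: the tip is at (182,163), above the rim centred near (193,203). Right crop: the rim centre is at about (589,148).

```bash
python3 - <<'E'
from h import *
s=robot.observe();c=wonz(s,322.7,218.7,.105);print("rim wrist",c,"scene",onz("scene",60+193*.4444,190+204*.4444,.105))
print("tip",onz("scene",140.9,262.4,.151),tooldelta(s,c))
E
```

```text
rim wrist [ 0.4358 -0.3781  0.105 ] scene [ 0.4359 -0.3767  0.105 ]
tip [ 0.4315 -0.3727  0.151 ] [0.0009 0.0046 0.1758]
```

```bash
python3 -m jog '[[[-0.8,0.001,0.003,0.015,0],[-0.8,0.001,0.003,0.045,0],[-0.8,0.001,0.003,0.075,0],[-0.8,0.001,0.003,0.095,0],[-0.8,0.001,0.003,0.115,0]]]'
python3 -m jog '[[[-0.8,0,0,0.012,0],[-0.8,0,0,0.022,0],[-0.8,0,0,0.028,0],[-0.8,0,0,0.03,0],[-0.8,0,0,0.03,0]]]'
```

```text
time: 5.52
tool_pos: [0.4356, -0.3761, 0.1649]
tool_rot: [-3.14, 0.0, 0.241]
contact_force: [0.0, 0.1, -0.9]
opening: 0.0174
grip_force: 30.0
time: 5.93
tool_pos: [0.4355, -0.3778, 0.1364]
tool_rot: [3.141, -0.0, 0.24]
contact_force: [-0.9, -0.6, -0.4]
opening: 0.0175
grip_force: 30.0
```

Now I'll release, opening slowly, then fully, then rise.

```bash
python3 -m jog '[[[-0.8,0,0,0.002,0],[-0.4,0,0,0.002,0],[0,0,0,0.002,0],[1,0,0,0.002,0],[1,0,0,0.002,0]]]' 15
python3 -m jog '[[[1,0,0,0,0],[1,0,0,0,0],[1,0,0,0,0],[1,0,0,0,0],[1,0,0,0,0]]]'
python3 - <<'E'
from h import *
a=robot.read_camera("scene")[190:350,60:240,::-1];b=robot.read_camera("wrist")[:,:,::-1]
a=cv2.resize(a,(405,360),interpolation=2);b=cv2.resize(b[150:390,150:470],(480,360))[:,60:420]
cv2.imwrite("pics/p4.png",np.hstack([a,b]))
E
```

```text
time: 6.35
tool_pos: [0.4352, -0.3784, 0.1347]
tool_rot: [3.141, -0.0, 0.239]
contact_force: [-0.1, -0.1, 0.5]
opening: 0.0399
grip_force: 0.0
time: 6.77
tool_pos: [0.4351, -0.3782, 0.1342]
tool_rot: [3.141, 0.0, 0.239]
contact_force: [-0.6, 0.4, -0.1]
opening: 0.0728
grip_force: 0.0
```

View pics/p4.png

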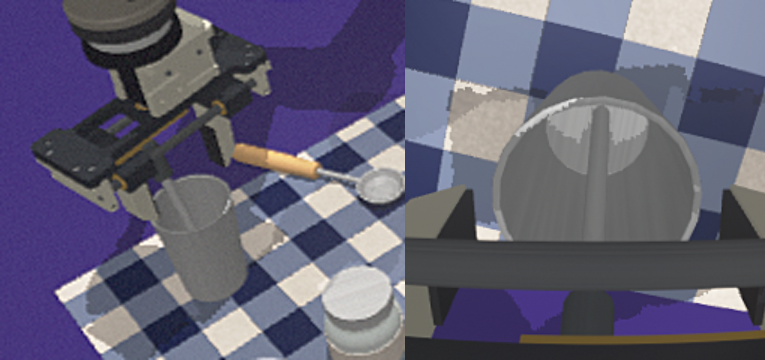

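The pin stands in the tumbler leaning toward the robot, clear of the fingers. I'll rise, move over to the lever grip and turn.

```bash
python3 -m jog '[[[1,0,0,-0.015,0],[1,0,0,-0.04,0],[1,0,0,-0.07,0],[1,0,0,-0.1,0],[1,0,0,-0.11,0]]]'
python3 -m jog '[[[1,0.01,-0.02,0,0],[1,0.025,-0.052,0,0],[1,0.042,-0.086,0,0],[1,0.058,-0.12,0,0],[1,0.072,-0.15,0,0]]]'
python3 -m jog '[[[1,0.015,-0.031,0,0],[1,0.031,-0.064,0,0],[1,0.047,-0.098,0,0],[1,0.061,-0.127,0,0],[1,0.067,-0.138,0,0]]]'
python3 -m jog '[[[1,0,0,0,-0.12],[1,0,0,0,-0.24],[1,0,0,0,-0.36],[1,0,0,0,-0.48],[1,0,0,0,-0.6]]]'
python3 -m jog '[[[1,0,0,0,-0.12],[1,0,0,0,-0.24],[1,0,0,0,-0.36],[1,0,0,0,-0.38],[1,0,0,0,-0.38]]]'
python3 - <<'E'
from h import *
s=robot.observe();print(tooldelta(s,[.503,-.0645,.093]))
im=robot.read_camera("wrist")[:,:,::-1];cv2.imwrite("pics/w5.png",im)
a=robot.read_camera("scene")[190:350,60:240,::-1];a=cv2.resize(a,(405,360),interpolation=2)
im=cv2.resize(im[150:390,150:470],(480,360))[:,60:450]
cv2.imwrite("pics/p5.png",np.hstack([a,im]))
E
```

```text
time: 7.28
tool_pos: [0.4362, -0.3793, 0.2489]
tool_rot: [3.135, -0.003, 0.239]
contact_force: [0.5, -0.9, 1.2]
opening: 0.0919
grip_force: 0.0
time: 7.7
tool_pos: [0.4694, -0.2132, 0.2436]
tool_rot: [-3.141, 0.0, 0.239]
contact_force: [-0.5, -0.6, 0.1]
opening: 0.0922
grip_force: 0.0
time: 8.12
tool_pos: [0.502, -0.0615, 0.2437]
tool_rot: [-3.14, 0.0, 0.242]
contact_force: [1.1, -0.0, -1.1]
opening: 0.0915
grip_force: 0.0
time: 8.53
tool_pos: [0.5018, -0.0652, 0.2435]
tool_rot: [-3.141, 0.0, 0.845]
contact_force: [-1.3, 0.7, -0.5]
opening: 0.0917
grip_force: 0.0
time: 8.95
tool_pos: [0.5019, -0.0654, 0.2438]
tool_rot: [-3.141, 0.0, 1.217]
contact_force: [-0.1, -0.7, -0.3]
opening: 0.0917
grip_force: 0.0
[0.0012 0.0009 0.1508]
```

View pics/p5.png

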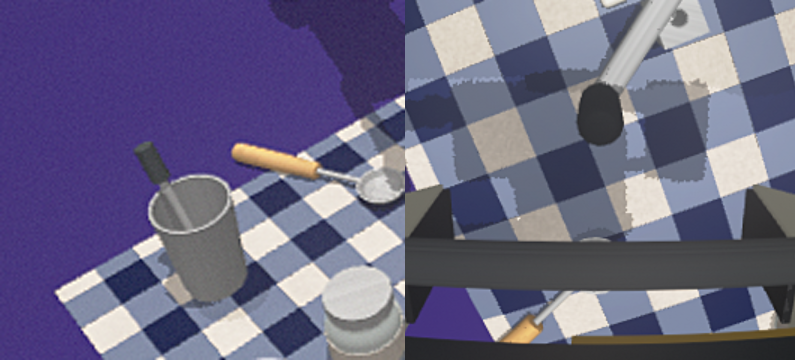

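The pin stands leaning in the upright tumbler. The lever grip at (600,115) is centred between the pads. Descend and grip.

```bash
python3 -m jog '[[[0.5,0.001,0.001,0.025,0],[0.5,0.001,0.001,0.06,0],[0.5,0.001,0.001,0.095,0],[0.5,0.001,0.001,0.125,0],[0.5,0.001,0.001,0.145,0]]]' 12
python3 -m jog '[[[0.5,0,0,0.006,0],[0,0,0,0.006,0],[-0.4,0,0,0.006,0],[-0.7,0,0,0.006,0],[-0.7,0,0,0.006,0]]]' 12
python3 -m jog '[[[-0.7,0,0,0,0],[-0.7,0,0,0,0],[-0.7,0,0,0,0]]]' 35
python3 - <<'E'
from h import *
s=robot.observe();h=np.array([.6196,.0279]);z=s["tool_pos"][2]
d=s["tool_pos"][:2]-h;r=np.hypot(*d);a0=np.arctan2(d[1],d[0]);print(r,np.degrees(a0))
for k in np.linspace(.0,.976,17)[1:]:
    print(round(k,3),tooldelta(s,[*h+r*np.array([np.cos(a0+k),np.sin(a0+k)]),z]))
E
```

```text
time: 9.47
tool_pos: [0.5019, -0.0645, 0.0964]
tool_rot: [-3.138, 0.0, 1.216]
contact_force: [0.0, 0.0, -0.3]
opening: 0.0695
grip_force: 0.0
time: 9.88
tool_pos: [0.5043, -0.0651, 0.0947]
tool_rot: [3.138, -0.0, 1.218]
contact_force: [-0.3, 0.0, -0.1]
opening: 0.0465
grip_force: 0.0
time: 10.13
tool_pos: [0.5036, -0.0649, 0.0937]
tool_rot: [3.141, 0.0, 1.219]
contact_force: [-0.4, -0.3, 0.2]
opening: 0.0269
grip_force: 0.0
0.14858455684798946 -141.3483994716341
0.061 [-0.0045  0.0079  0.    ]
0.122 [-0.0084  0.016   0.    ]
0.183 [-0.0119  0.0244  0.    ]
0.244 [-0.0148  0.033   0.    ]
0.305 [-0.0172  0.0417  0.    ]
0.366 [-0.0191  0.0506  0.0001]
0.427 [-0.0204  0.0596  0.0001]
0.488 [-0.0212  0.0686  0.0001]
0.549 [-0.0215  0.0776  0.0001]
0.61 [-0.0211  0.0867  0.0001]
0.671 [-0.0203  0.0957  0.0001]
0.732 [-0.0188  0.1047  0.0001]
0.793 [-0.0169  0.1135  0.0001]
0.854 [-0.0144  0.1222  0.0001]
0.915 [-0.0114  0.1308  0.0001]
0.976 [-0.0078  0.1391  0.0001]
```

```bash
python3 -m jog '[[[-0.7,0,0,0,0],[-0.7,0,0,0,0],[-0.7,0,0,0,0],[-0.7,0,0,0,0]]]' 35
python3 -m jog '[[[-0.7,-0.0045,0.008,0,0],[-0.7,-0.0084,0.016,0,0],[-0.7,-0.0119,0.0244,0,0],[-0.7,-0.0148,0.033,0,0],[-0.7,-0.0148,0.033,0,0]]]'
```

```text
time: 10.47
tool_pos: [0.5033, -0.0648, 0.0934]
tool_rot: [3.142, 0.0, 1.219]
contact_force: [-2.0, 0.8, 5.5]
opening: 0.0235
grip_force: 35.0
time: 10.88
tool_pos: [0.5295, -0.091, 0.0933]
tool_rot: [-3.141, 0.001, 1.218]
contact_force: [-4.2, 0.2, 8.0]
opening: 0.0235
grip_force: 35.0
```

```bash
python3 -m jog '[[[-0.7,-0.0024,0.0087,0,0],[-0.7,-0.0043,0.0176,0,0],[-0.7,-0.0056,0.0266,0,0],[-0.7,-0.0064,0.0356,0,0],[-0.7,-0.0067,0.0446,0,0]]]'
python3 -m jog '[[[-0.7,0.0004,0.0091,0,0],[-0.7,0.0012,0.018,0,0],[-0.7,0.0027,0.027,0,0],[-0.7,0.0046,0.036,0,0],[-0.7,0.0046,0.036,0,0]]]'
python3 - <<'E'
from h import *
s=robot.observe();h=np.array([.6196,.0279]);d=s["tool_pos"][:2]-h;d0=np.array([.5033,-.0648])-h
a=np.arctan2(d[1],d[0])-np.arctan2(d0[1],d0[0]);print(np.hypot(*d),a)
E
```

```text
time: 11.3
tool_pos: [0.5674, -0.1125, 0.0933]
tool_rot: [-3.138, 0.002, 1.219]
contact_force: [-6.6, -2.2, 9.9]
opening: 0.0235
grip_force: 35.0
time: 11.72
tool_pos: [0.6048, -0.1216, 0.0935]
tool_rot: [3.141, 0.002, 1.219]
contact_force: [-4.6, -5.0, 5.8]
opening: 0.0235
grip_force: 35.0
0.15026377979865266 0.7991185222450186
```

Measured lever angle is 0.80. The remaining step to 0.976 is (0.009, 0.0256).

```bash
python3 -m jog '[[[-0.7,0.0025,0.009,0,0],[-0.7,0.0055,0.017,0,0],[-0.7,0.009,0.0252,0,0],[-0.7,0.009,0.0252,0,0],[-0.7,0.009,0.0252,0,0]]]'
python3 -m jog '[[[-0.7,0,0,0,0],[-0.7,0,0,0,0],[-0.7,0,0,0,0],[-0.7,0,0,0,0],[-0.7,0,0,0,0]]]'
python3 - <<'E'
from h import *
s=robot.observe();h=np.array([.6196,.0279]);d=s["tool_pos"][:2]-h;d0=np.array([.5033,-.0648])-h
a=np.arctan2(d[1],d[0])-np.arctan2(d0[1],d0[0]);print(np.hypot(*d),a)
top=robot.read_camera("top")[170:310,250:350,::-1];a=robot.read_camera("scene")[180:350,60:400,::-1]
cv2.imwrite("pics/p6.png",np.hstack([cv2.resize(a,(540,270)),cv2.resize(top,(193,270))]))
E
```

```text
time: 12.13
tool_pos: [0.6314, -0.1222, 0.0936]
tool_rot: [3.14, 0.003, 1.219]
contact_force: [-1.5, -6.4, 3.7]
opening: 0.0234
grip_force: 35.0
time: 12.55
tool_pos: [0.6312, -0.1222, 0.0936]
tool_rot: [3.14, 0.003, 1.218]
contact_force: [-2.1, -6.7, 3.5]
opening: 0.0231
grip_force: 35.0
0.15059302483105141 0.9746825845541478
```

View pics/p6.png

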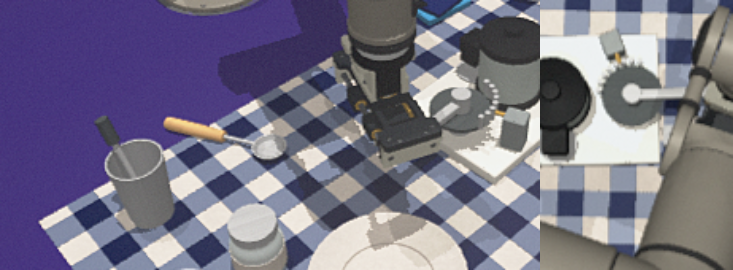

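The lever is held (it points right in the top view), and the pin is still standing in the tumbler. The chord from the rest position also gives 0.973 rad. I'll hold briefly and hand in.

```bash
python3 -m jog '[[[-0.7,0,0,0,0],[-0.7,0,0,0,0],[-0.7,0,0,0,0],[-0.7,0,0,0,0],[-0.7,0,0,0,0]]]'
python3 -c "
from cell import robot
print(robot.hand_in())"
```

```text
time: 13.07
tool_pos: [0.6312, -0.1222, 0.0936]
tool_rot: [3.14, 0.003, 1.218]
contact_force: [-1.8, -6.6, 3.4]
opening: 0.0236
grip_force: 35.0
the job is handed in; nothing more can be done
None
```

I handed the job in at about 13 s: the lock pin stands let go in the steel tumbler, and the gripper is holding the lever at about 0.97 rad, the fourth click (the hand-in call returned no verdict).

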